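# Wedge the bin bay's gate shut

### The job

Swing the low gate of the bin bay fully shut. Then take the plain wooden wedge and, holding it, tap it thin end first and square to the gate under the half of the gate away from the hinge, until it jams snugly against the rubber strip without being forced hard enough to crush it. Let go, leaving the wedge jammed flat on the bench and the other things where they are.

Things in the scene. Friction and masses are not known exactly. Their poses are not given: they have to be found in the camera images.
- bay: Fixed bench-top bay, 346 mm wide: cream deck with two tan bins between grey-green posts 140 mm high. Place and yaw vary. Origin on the bench under the middle of the shut gate; x points into the bay, away from the robot's side; y left along the shut gate; z up. Behind the shut gate, under the deck, the bench is free for 200 mm, 44 mm high. The gate opens to -x.
- gate_hinge (a point): The gate's upright hinge axis, at bench level, bay x = 0, y = +136 mm. The gate: cream steel panel 260 mm wide, 12 mm thick (shut, its outer face is at bay x = -6 mm, its free end at y = -127 mm), top 115 to 121 mm above the bench, rubber strip along its whole lower edge.
- gap (a point): Point on the bench under the shut gate, 206 mm from the hinge (bay x = 0, y = -70 mm): a good place for the wedge. The gap from bench to rubber strip is 8 to 14 mm, not measured. The strip yields 1 mm upward per 12 N. Jammed, the wedge bears on it with 5 to 15 N (under 4 is loose, over 20 crushes); the level push for that is 1.2 to 1.8 times as much: 13 N above free sliding is right.
- gate (a joint): Angle of the gate, rad: 0 shut against its stop, growing as the free end swings out towards the robot; from the hinge the gate runs along (-sin, -cos) of this angle in bay x, y. Starts 0.45 to 0.85, stays where left, takes under 2 N at 180 mm from the hinge to push.
- wedge: Loose plain wooden wedge, 165 mm long, 36 mm wide, 80 g, vertical sides, flat underside, top sloping at 10 degrees from 3 mm high at the thin end to 32 mm at the thick end. Origin in the middle of its underside; x along its length to the thin end (at x = +82.5 mm), y across, z up. Best gripped across its width near the thick end (x = -55 mm, 28 mm high there), which leaves the gripper clear of the gate.
- block: Bystander: loose plain block of the same wood, 110 x 36 x 28 mm, level top (not the wedge). Origin in the middle of its underside.
- roll: Bystander: grey ring-shaped roll lying flat, 100 mm across, 45 mm high. Origin under its middle.
- sleeve: Bystander: black upright tube, 52 mm across, 65 mm high. Origin under its middle.
- carton: Bystander: small yellow carton 75 x 55 x 45 mm. Origin under its middle.
- clip: Bystander: black bent steel clip 34 x 20 mm, 21 mm high. Origin under its middle.
- can: Bystander: plain steel can 56 mm across, 90 mm high. Origin under its middle.
Mind the look-alikes: they are no part of the job. What is shaped like the wedge but purple or turquoise is not meant.

How it is judged:
By the outcome, as a careful person would: the job done as asked, in the order asked, and still so for the second after the job is handed in, with the robot touching nothing.
It also fails if it takes over 64 s, if anything falls off the work surface, if the arm or the gripper's body presses on something with over 40 N, if the wrist force passes 120 N, or if a joint passes its speed limit or range.

### The arm

A 6-joint arm with a two-finger parallel gripper is mounted at the origin on the work surface. World frame = base frame: x ahead of the robot, y to its left, z up, the work surface at z = 0. Lengths are in mm, angles in degrees, forces in N, time in s.
With the tool pointing down it reaches from about 300 to 875 mm from the base axis. Payload 6.4 kg.
Tool frame: the origin (TCP) lies at the very end of the fingers, on their centre line; the grasp point (between the pads) lies arm.tcp_to_grasp behind it (arm.tcp_to_grasp is the distance from the TCP to the grasp point, in mm); z points along the fingers, y is the direction in which the jaws open and shut (so a half turn about z gives the same grasp; the last joint's range is limited). The gripper opens to 88 mm and grips with 3 to 60 N. Pads are 18 mm wide; open, the fingers measure 123 mm over their backs; the gripper's body (75 mm by 187 mm) begins 45 mm behind the grasp point.
Start: joints at [53.211, 10.359, 92.074, -0, 77.567, -11.82], TCP at [242.719, 521.276, 238.714] pointing down, gripper open.
Joint ranges: [-171.53, 171.53], [-51.25, 118.39], [17.06, 147.69], [-65.23, 245.23], [0, 150.52], [-178.68, 178.68]. Speed limits (degrees/s): [147.25, 147.25, 172.46, 180, 180, 180].

### API

Orientations are given as [roll, pitch, yaw] about the fixed x, y, z axes, in that order (R = Rz(yaw) Ry(pitch) Rx(roll)).
In Python, from workcell import arm gives the robot as it stands.
- The arm moves only by the shell command python3 -m creep 'ROWS' [FORCE]. ROWS is a JSON object of lists of equal length, an entry for each row: "hand": the finger opening in cm, from 0 to 8.81; "travel": the shift along the tool's x, y, z in cm, a list of three; "roll": the turn about the tool's z in degrees. A call has exactly 10 rows; each row shifts and turns the commanded pose from where the row before left it, along the tool's axes as they then stand; what a row does not reach is not made up. A row lasts 1/12 s, in which the tool goes at most 41.7 mm and 7.16 degrees, less where a joint would pass 70% of its speed; a pose out of reach is approached as far as the arm can. A call is refused whole if a number of a shift passes 4.17 or a number of a turn 7.16, either way. A call with a gripper value outside its range is refused whole. The fingers move at their own pace and stop on an object; FORCE is the grip in N (left out, the last holds). Time passes only in rows, so rows that do not move let the fingers close, or fill a call up. It gives the time, the measured TCP pose, the force and the opening at its end, in the units of the state.
- arm.get_state(): the state, without advancing time (a new reading comes with each control period).
- arm.read_camera(name): name is "side" or "top" or "wrist"; returns a dict with "color" (480x640x3 uint8, red, green, blue), "camera_matrix" (3x3 intrinsics, pixels), "k1" (the pictures are not rectified: a ray, as slopes to the right and down, at radius r is drawn at 1 + k1 r^2 times it, then the intrinsics apply), "rvec" (rotation vector, rad) and "tvec" (3), from world to camera coordinates, as OpenCV has them. Camera axes: x right, y down, z forward; pixel columns grow to the right and rows downward; lengths in mm; the calibration is good to about 2 mm. A picture is of the moment at which its call begins. There is no depth.
- arm.close_job(): hands the job in, once; it reports no verdict.
The state is a dict: "time": time; "joint_pos": joint angles; "joint_velocities": joint speeds; "joint_torque": joint torques, N m; "eef_pos": TCP position; "tcp_rot": TCP orientation; "ft_force": force on the tool from outside, world axes, zero at the start; "moment": the same for the moment, N m; "grip_width": finger opening in mm.
Only numpy, scipy, OpenCV 4.12 (cv2) and the standard library are available. Lean on these libraries where they do the work, as an engineer would, in place of code of your own. Each camera call takes 0.05 s, during which the arm holds its last target.

## Working session

There is one attempt and no reset: what is moved stays moved. The work goes in short steps, Python scripts to look and compute and a shell command to move; the robot and the scene stay as the last step left them, time stands still between calls to the robot, and variables do not carry over. Pictures are saved under pics/ and viewed, and the job is handed in when it is done.

```bash
ls; mkdir -p pics; python3 - <<'E'
from workcell import arm
import cv2
print(arm.get_state(), arm.tcp_to_grasp)
for n in ("top","side","wrist"):
    c=arm.read_camera(n); cv2.imwrite(f"pics/{n}0.png",c["color"][...,::-1])
    print(n,c["camera_matrix"].tolist(),c["k1"],c["rvec"],c["tvec"])
E
```

```text
pics
{'time': 0.0, 'joint_pos': array([ 5.32094735e+01,  1.04008974e+01,  9.21307267e+01, -1.46744626e-03,
        7.75654101e+01, -1.18212775e+01]), 'joint_velocities': array([ 0.00432352, -0.02942554, -0.0513481 , -0.02266013, -0.01619083,
       -0.06901962]), 'joint_torque': array([-2.04929129e-03, -4.33861327e+01, -3.41849864e+01,  7.02880137e-02,
        3.86857067e-02, -1.75328978e-04]), 'eef_pos': array([242.40926728, 520.83070225, 237.82773656]), 'tcp_rot': array([-1.79904730e+02, -1.84762506e-02,  1.55031053e+02]), 'ft_force': array([-0.03180703,  0.90354517,  0.4561887 ]), 'moment': array([-0.01250444, -0.00875851,  0.04421304]), 'grip_width': 88.38035492307293} 18.700000000000003
top [[533.6223402954033, 0.0, 326.50891431886134], [0.0, 533.6223402954033, 231.06579316579885], [0.0, 0.0, 1.0]] 0.023295017548157278 [ 2.15679183 -2.16665938  0.09059732] [ -45.83557825  470.90604151 1248.98074251]
side [[578.7013725676684, 0.0, 331.76716669993704], [0.0, 578.7013725676684, 230.49349938751476], [0.0, 0.0, 1.0]] -0.07932480064071583 [ 2.12960904 -0.13072841  0.07051161] [-496.485568    33.6347198 1337.1111333]
wrist [[403.9544784109209, 0.0, 320.21118569237757], [0.0, 403.9544784109209, 246.40375210508833], [0.0, 0.0, 1.0]] 0.0046215865097264915 [-2.41284676 -1.53697366 -0.24614891] [-573.94171151  -42.53416492  390.31033409]
```

View pics/top0.png

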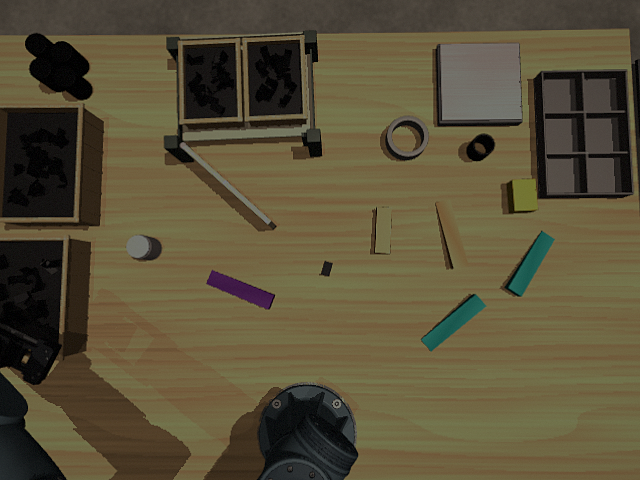

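View pics/side0.png

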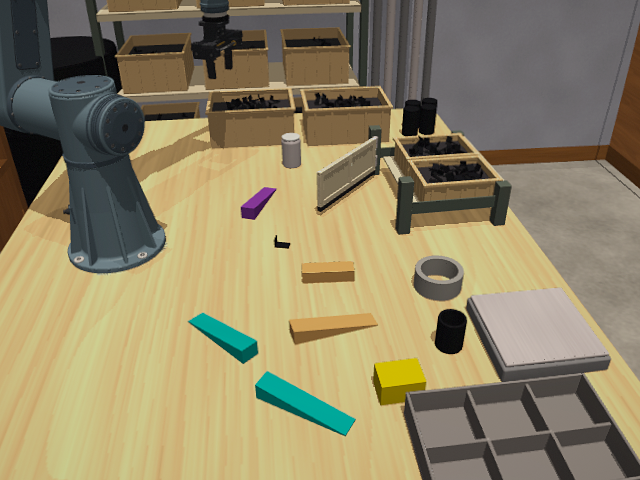

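View pics/wrist0.png

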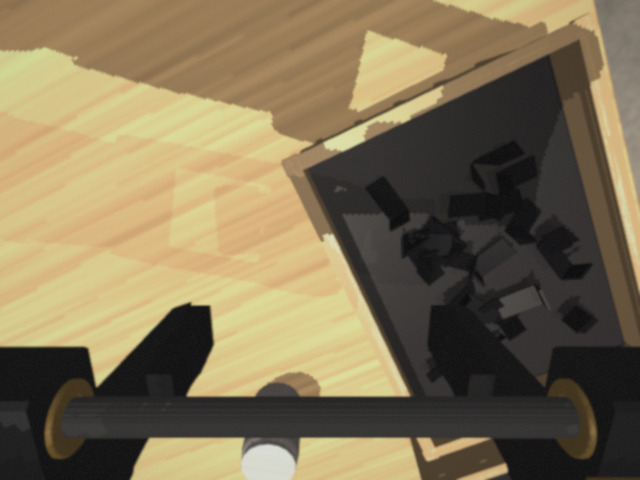

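Plain-wood candidates in the top view are (382,231), which is short, and (450,235), which is long. The side view shows them at (328,272) with a level top and at (333,327) tapering to the right. The purple and turquoise wedges are excluded. I'll confirm in enlarged crops.

```bash
python3 - <<'E'
import cv2, numpy as np
t=cv2.imread("pics/top0.png"); s=cv2.imread("pics/side0.png")
a=cv2.resize(t[190:280,360:480],None,fx=6.6,fy=6.6,interpolation=cv2.INTER_CUBIC)
cv2.imwrite("pics/c_top.png",np.clip(a*1.5,0,255).astype('uint8'))
a=cv2.resize(s[250:350,270:400],None,fx=6,fy=6,interpolation=cv2.INTER_CUBIC)
cv2.imwrite("pics/c_side.png",a)
a=cv2.resize(t[25:235,155:335],None,fx=2.85,fy=2.85,interpolation=cv2.INTER_CUBIC)
cv2.imwrite("pics/c_bay.png",np.clip(a*1.5,0,255).astype('uint8'))
E
```

```text
(no output)
```

View pics/c_top.png

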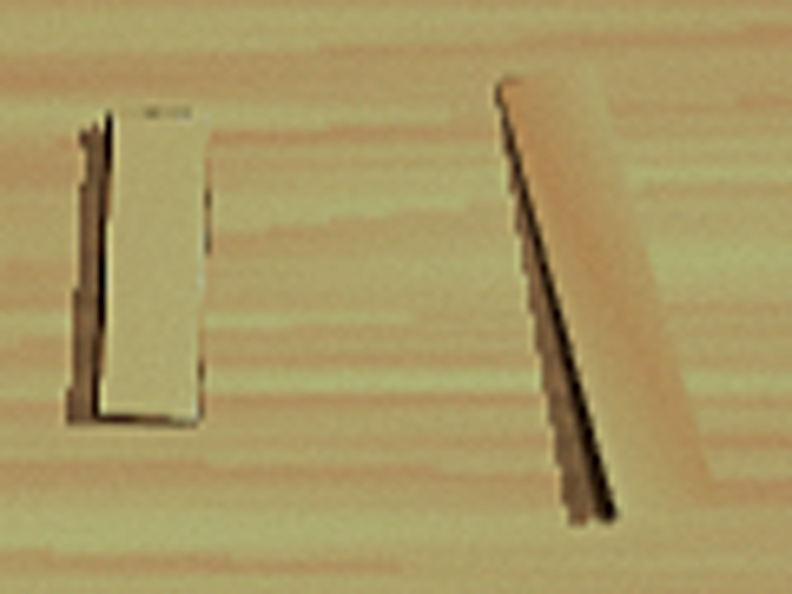

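View pics/c_side.png

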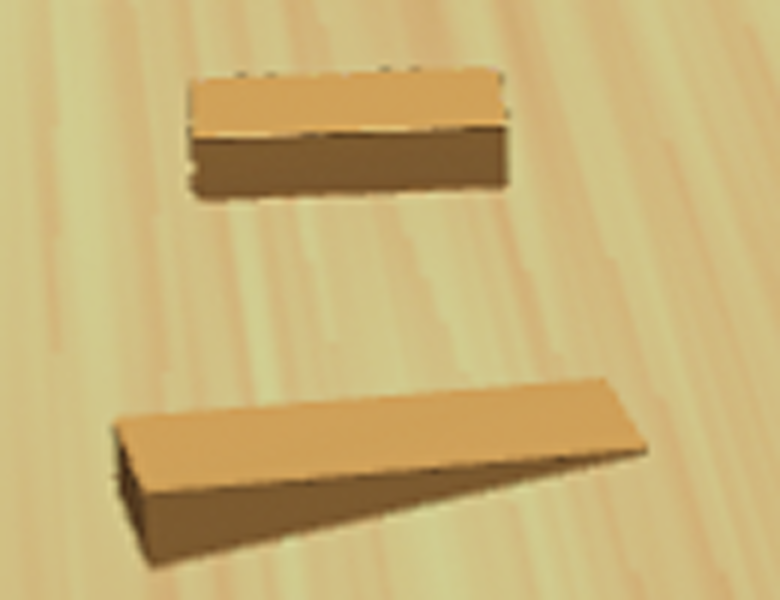

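View pics/c_bay.png

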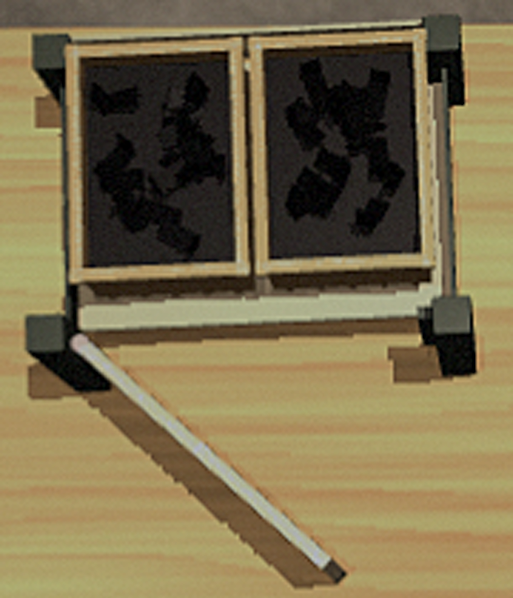

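The crops show the wedge at top (450,235), with a sloping top and its thin end pointing +x, away from the robot. The object at (382,231) is the level block. Next I'll fit the poses.

```bash
cat > h.py <<'E'
import numpy as np, cv2
from scipy.optimize import least_squares
def und(c,px):
    K=c["camera_matrix"];u=(np.asarray(px,float)-K[:2,2])/K[0,0]
    v=u.copy()
    for _ in range(20): v=u/(1+c["k1"]*(v**2).sum(-1,keepdims=True))
    return v
def proj(c,P):
    K=c["camera_matrix"]
    return cv2.projectPoints(np.asarray(P,float).reshape(-1,1,3),np.asarray(c["rvec"],float),np.asarray(c["tvec"],float),K,np.array([c["k1"],0,0,0.]))[0][:,0]
def onz(c,px,z):
    R=cv2.Rodrigues(np.asarray(c["rvec"],float))[0];t=np.asarray(c["tvec"],float).ravel()
    v=und(c,np.atleast_2d(px));d=np.c_[v,np.ones(len(v))]@R;o=-R.T@t
    return o+d*((z-o[2])/d[:,2])[:,None]
E
python3 - <<'E'
from h import *
from workcell import arm
import pickle
T=arm.read_camera("top");S=arm.read_camera("side");pickle.dump((T,S),open("cams.pkl","wb"))
ct=lambda p,f,ox,oy:(np.array(p)+.5)/f-.5+[ox,oy]
W={'tkL':[-82.5,18,32],'tkR':[-82.5,-18,32],'tkRb':[-82.5,-18,0],'tnL':[82.5,18,3],'tnR':[82.5,-18,3]}
ps={'tkL':(115,420),'tkR':(148,492),'tkRb':(153,567),'tnL':(603,378),'tnR':(647,448)}
pt={'tnL':(500,80),'tkL':(617,515),'tnR':(600,75),'tkR':(713,490)}
def res(q,use):
    c,s=np.cos(q[2]),np.sin(q[2]);R=np.array([[c,-s,0],[s,c,0],[0,0,1]]);r=[]
    for cam,P,f,o in use:
        k=list(P); X=np.array([R@W[i]+[q[0],q[1],0] for i in k])
        r.append((proj(cam,X)-ct([P[i] for i in k],f,*o)).ravel())
    return np.concatenate(r)
A=(S,ps,6,(270,250));B=(T,pt,6.6,(360,190))
for u in ([A,B],[A],[B]):
    o=least_squares(res,[500,-250,.2],args=(u,),x_scale=[1,1,.01]);print("wedge",o.x[:2],np.degrees(o.x[2]),np.sqrt(np.mean(o.fun**2)))
b=lambda p:ct(p,2.85,155,25)
for n,p in dict(fl_out=(28,318),fl_in=(70,317),fr_bl=(431,299),fr_br=(470,297),fr_fr=(471,333),fr_fl=(435,336),bl_ol=(33,38),br_or=(460,17)).items(): print(n,onz(T,b(p),140)[0])
for n,p in dict(hinge=(80,342),free=(328,562)).items(): print(n,onz(T,b(p),118)[0])
E
python3 - <<'E'
import cv2, numpy as np
s=cv2.imread("pics/side0.png"); a=cv2.resize(s[110:240,300:520],None,fx=3.6,fy=3.6,interpolation=cv2.INTER_CUBIC); cv2.imwrite("pics/c_sbay.png",a)
E
```

```text
wedge [ 463.03382352 -345.49314399] 11.502104673973914 0.9305298996403857
wedge [ 461.85889819 -345.54836959] 12.115078338825153 0.4163571018144831
wedge [ 465.30453171 -345.47580108] 10.919023646724344 0.958074747576164
fl_out [671.3746929  307.25432961 140.        ]
fl_in [671.96727807 274.67451897 140.        ]
fr_bl [684.1820146   -5.30096452 140.        ]
fr_br [685.50749483 -35.50707679 140.        ]
fr_fr [657.05557629 -36.20821143 140.        ]
fr_fl [654.91733995  -8.38859444 140.        ]
bl_ol [896.79205225 308.53344273 140.        ]
br_or [910.84855355 -28.2130021  140.        ]
hinge [658.06290974 272.91669256 118.        ]
free [482.26662513  75.96214412 118.        ]
```

View pics/c_sbay.png

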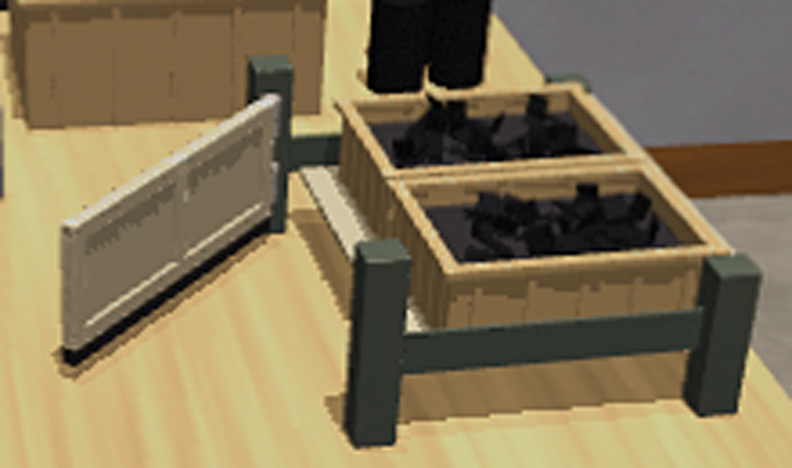

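Side crop: gate from the hinge at crop (280,100) to its free end at (65,230), standing about 44° open. That matches the top view: bay origin ≈ (664,136.5), yaw ≈ 2.3°, and a hinge-to-free-end length of 264 against the nominal 263. First move: turn square to the bay, close the fingers and travel to the robot side of the gate.

```bash
python3 -m creep '{"hand":[0,0,0,0,0,0,0,0,0,0],"travel":[[0,0,0],[0,0,0],[0,0,0],[0,0,0],[-2.1,-3.2,0],[-2.1,-3.2,0],[-2.1,-3.2,0],[-2.1,-3.2,0],[-2.1,-3.2,0],[-2.1,-3.2,0]],"roll":[-6.8,-6.8,-6.8,-6.8,0,0,0,0,0,0]}' 20
```

```text
time: 1.08
eef_pos: [376.7, 332.8, 238.8]
tcp_rot: [180.0, 0.0, -177.7]
ft_force: [-0.6, 1.0, 0.2]
grip_width: 23.3
```

```bash
python3 -m creep '{"hand":[0,0,0,0,0,0,0,0,0,0],"travel":[[-2.2,-3.2,0],[-2.2,-3.2,0],[-2.2,-3.2,0],[-2.2,-3.2,0.5],[-2.2,-3.1,2],[0,0,2.8],[0,0,3],[0,0,3],[0,0,2.5],[0,0,1.2]],"roll":[0,0,0,0,0,0,0,0,0,0]}'
```

```text
time: 1.92
eef_pos: [489.3, 180.1, 85.9]
tcp_rot: [-180.0, -0.3, -177.8]
ft_force: [-1.0, -0.2, -0.5]
grip_width: 0.2
```

```bash
python3 -m creep '{"hand":[0,0,0,0,0,0,0,0,0,0],"travel":[[-1.3,-1,0],[-1.3,-1,0],[-1.3,-1,0],[-1.3,-1,0],[-1.3,-1,0],[-1.3,-1,0],[-1.3,-1,0],[-1.3,-1,0],[-1.3,-1,0],[-1.3,-1,0]],"roll":[0,0,0,0,0,0,0,0,0,0]}'
python3 - <<'E'
from workcell import arm
import cv2
c=arm.read_camera("top")["color"][...,::-1]
cv2.imwrite("pics/t1.png",cv2.resize(c[25:235,155:335],None,fx=2.85,fy=2.85))
E
```

```text
time: 2.75
eef_pos: [627.7, 84.7, 91.4]
tcp_rot: [-180.0, 0.2, -177.8]
ft_force: [-0.8, 0.3, -0.6]
grip_width: 0.4
```

View pics/t1.png

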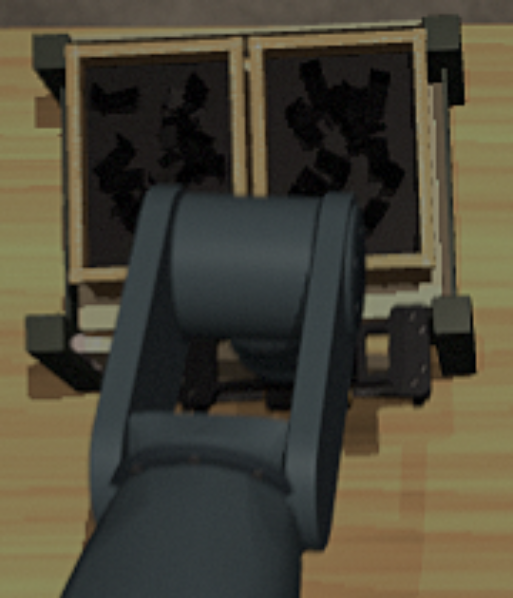

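The gate, pink hinge end at crop (95,342), is nearly shut behind the gripper. I'll ease it onto the stop.

```bash
python3 -m creep '{"hand":[0,0,0,0,0,0,0,0,0,0],"travel":[[-0.3,0,0],[-0.3,0,0],[-0.2,0,0],[-0.2,0,0],[-0.2,0,0],[-0.1,0,0],[-0.1,0,0],[-0.1,0,0],[-0.1,0,0],[0,0,0]],"roll":[0,0,0,0,0,0,0,0,0,0]}'
```

```text
time: 3.63
eef_pos: [641.4, 86.5, 89.3]
tcp_rot: [180.0, 0.0, -177.8]
ft_force: [0.6, 1.1, 0.3]
grip_width: 0.7
```

```bash
python3 -m creep '{"hand":[0,0,0,0,0,0,0,0,0,0],"travel":[[-0.1,0,0],[-0.1,0,0],[-0.1,0,0],[-0.1,0,0],[-0.1,0,0],[-0.1,0,0],[0,0,0],[0,0,0],[0,0,0],[0,0,0]],"roll":[0,0,0,0,0,0,0,0,0,0]}'
```

```text
time: 4.47
eef_pos: [647.2, 86.5, 89.3]
tcp_rot: [-180.0, -0.0, -177.8]
ft_force: [-1.2, -1.9, 0.3]
grip_width: 0.3
```

```bash
python3 -m creep '{"hand":[0,0,0,0,0,0,0,0,0,0],"travel":[[-0.1,0,0],[-0.1,0,0],[-0.1,0,0],[-0.05,0,0],[-0.05,0,0],[0,0,0],[0,0,0],[0,0,0],[0,0,0],[0,0,0]],"roll":[0,0,0,0,0,0,0,0,0,0]}'
```

```text
time: 5.3
eef_pos: [648.1, 86.4, 88.9]
tcp_rot: [-180.0, -0.4, -177.7]
ft_force: [-15.0, -3.9, 8.5]
grip_width: 0.4
```

Contact with the stop at 15 N, so the gate is shut. I'll back off and head for the wedge.

```bash
python3 -m creep '{"hand":[0,0,2,6,6,6,6,6,6,6],"travel":[[1,0,0],[3,0,0],[3,0,-1],[3,-1,-2],[2.6,-2.5,-2],[2,-3.5,-1],[2,-3.6,0],[2,-3.6,0],[2,-3.6,0],[2,-3.6,0]],"roll":[0,0,0,0,0,0,0,0,0,0]}'
python3 - <<'E'
from workcell import arm
import cv2
c=arm.read_camera("top")["color"][...,::-1]
cv2.imwrite("pics/t2.png",cv2.resize(c[25:235,155:335],None,fx=2.85,fy=2.85))
E
```

```text
time: 6.13
eef_pos: [433.4, -137.4, 150.1]
tcp_rot: [-179.9, 0.1, -177.7]
ft_force: [0.8, -0.1, 0.2]
grip_width: 51.0
```

View pics/t2.png

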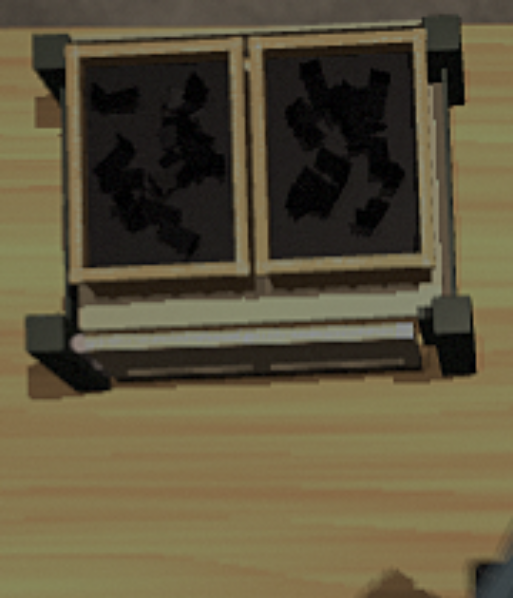

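The gate is shut: its top runs from crop (75,342) to (413,330), parallel to the deck edge.

```bash
python3 -m creep '{"hand":[6,6,6,6,6,6,6,6,6,6],"travel":[[0.6,-3.2,0],[0.6,-3.7,0],[0.6,-3.7,0],[0.5,-3.7,0],[0.5,-3.7,0],[0.4,-2.8,0],[0,-0.9,0],[0,0,0],[0,0,0],[0,0,0]],"roll":[0,0,0,0,0,0,0,-4.6,-4.6,0]}'
python3 - <<'E'
from h import *
from workcell import arm
import pickle
c=arm.read_camera("wrist");cv2.imwrite("pics/w3.png",c["color"][...,::-1])
s=arm.get_state();print(s["eef_pos"],s["tcp_rot"])
T,S=pickle.load(open("cams.pkl","rb"))
ct=lambda p,f,ox,oy:(np.array(p)+.5)/f-.5+[ox,oy]
print([onz(T,ct(p,2.85,155,25),118)[0] for p in ((75,342),(413,330),(75,335),(413,324))])
for q in ([462.5,-345.5,11.7],):
    a=np.radians(q[2]);R=np.array([[np.cos(a),-np.sin(a)],[np.sin(a),np.cos(a)]])
    P=[[*(R@[x,y]+q[:2]),z] for x,y,z in ((82.5,18,3),(82.5,-18,3),(-82.5,-18,32),(-82.5,18,32))]
    print(proj(c,P))
    im=c["color"][...,::-1].copy();cv2.polylines(im,[proj(c,P).astype(int)],True,(0,0,255),1);cv2.imwrite("pics/w3o.png",im)
E
```

```text
time: 7.02
eef_pos: [410.7, -353.6, 149.2]
tcp_rot: [180.0, 0.0, -168.4]
ft_force: [1.3, 0.4, -0.1]
grip_width: 60.1
[ 410.67607889 -353.3342233   149.26526555] [ 1.79988902e+02  1.71558927e-02 -1.68635972e+02]
[array([658.08740991, 276.86600402, 118.        ]), array([665.85625401,  10.11224286, 118.        ]), array([663.72540409, 276.98847579, 118.        ]), array([670.6841062 ,  10.11692941, 118.        ])]
[[339.04601569 379.92338644]
 [296.85785102 380.05793353]
 [289.15246844 195.57645527]
 [343.96927364 195.40286854]]
```

View pics/w3o.png

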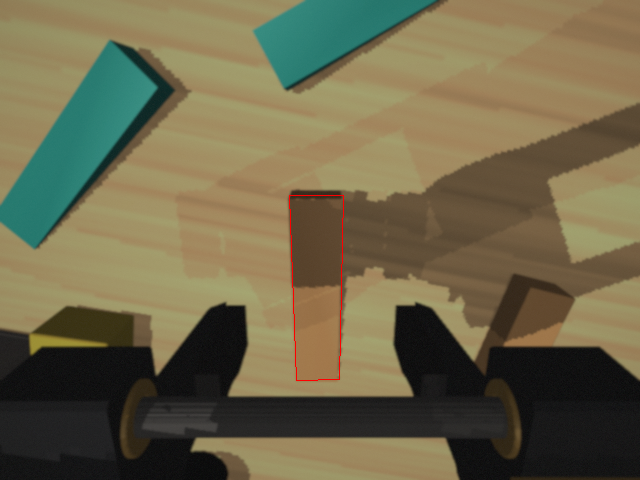

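The wrist view shows the plain wedge between the fingers, corners at (297,380), (339,380), (289,195) and (344,195). The fitted pose overlays it exactly. Descending to grip.

```bash
python3 -m creep '{"hand":[6,6,6,6,6,6,6,6,6,6],"travel":[[0.2,-0.2,2],[0.1,-0.1,3],[0,0,3],[0,0,3],[0,0,2],[0,0,0.8],[0,0,0.4],[0,0,0],[0,0,0],[0,0,0]],"roll":[0,0,0,0,0,0,0,0,0,0]}' 30
```

```text
time: 7.9
eef_pos: [408.9, -358.5, 9.0]
tcp_rot: [-179.8, 0.1, -168.6]
ft_force: [0.4, -0.3, 0.4]
grip_width: 60.4
```

```bash
python3 -m creep '{"hand":[6,6,2,2,2,2,2,2,2,2],"travel":[[0,0,0.2],[0,0,0.1],[0,0,0],[0,0,0],[0,0,0],[0,0,0],[0,0,0],[0,0,0],[0,0,0],[0,0,0]],"roll":[0,0,0,0,0,0,0,0,0,0]}' 30
python3 - <<'E'
from workcell import arm
for i in range(1): s=arm.get_state();print(s["eef_pos"],s["ft_force"])
E
```

```text
time: 8.73
eef_pos: [407.9, -357.5, 4.4]
tcp_rot: [-180.0, -0.0, -168.6]
ft_force: [-0.5, -0.3, 1.3]
grip_width: 35.7
[ 407.91686189 -357.49875356    4.3932381 ] [-0.49027575 -0.26737255  1.27634757]
```

Gripped at 35.7 mm. Lifting, squaring up and carrying it toward the gap.

```bash
python3 -m creep '{"hand":[2,2,2,2,2,2,2,2,2,2],"travel":[[0,0,-2],[0,0,-3.5],[0,0,-3.5],[-0.5,2.5,0],[-0.9,3.6,0],[-0.9,3.8,0],[-0.9,3.8,0],[-0.9,3.8,0],[-0.9,3.8,0],[-0.9,3.8,0]],"roll":[0,4.7,4.7,0,0,0,0,0,0,0]}'
```

```text
time: 9.57
eef_pos: [457.8, -102.7, 94.3]
tcp_rot: [180.0, 0.0, -178.0]
ft_force: [0.7, 0.1, -0.5]
grip_width: 35.8
```

```bash
python3 -m creep '{"hand":[2,2,2,2,2,2,2,2,2,2],"travel":[[-1,3.5,0],[-1,3.5,0],[-1,3.5,0],[-0.8,2.7,0],[-0.4,1.7,0],[0,0.8,1],[0,0,2],[0,0,2],[0,0,1.2],[0,0,0]],"roll":[0,0,0,0,0,0,0,0,0,0]}'
python3 - <<'E'
from workcell import arm
import cv2
c=arm.read_camera("side")["color"][...,::-1]
cv2.imwrite("pics/s4.png",cv2.resize(c[110:240,300:520],None,fx=3.6,fy=3.6,interpolation=cv2.INTER_CUBIC))
cv2.imwrite("pics/w4.png",arm.read_camera("wrist")["color"][...,::-1])
s=arm.get_state();print(s["eef_pos"],s["ft_force"])
E
```

```text
time: 10.4
eef_pos: [491.4, 53.6, 28.9]
tcp_rot: [180.0, -0.4, -178.0]
ft_force: [-0.9, 0.1, -0.6]
grip_width: 36.1
[493.55593803  53.41500367  31.5270087 ] [ 0.73762075  1.01481884 -0.2501039 ]
```

View pics/s4.png

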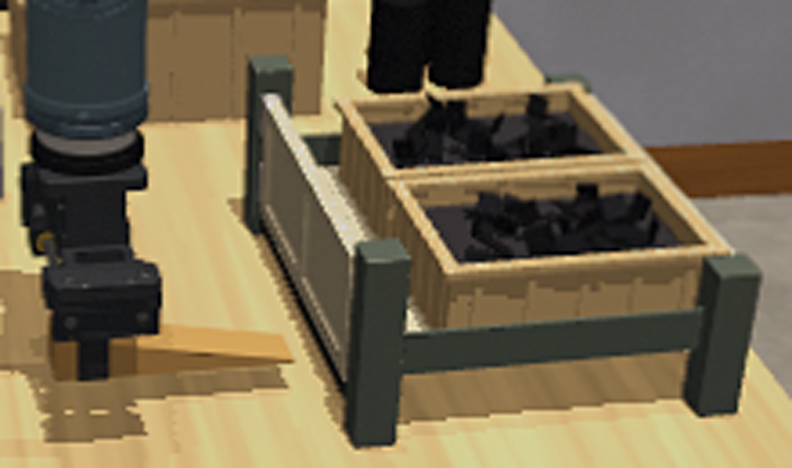

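View pics/w4.png

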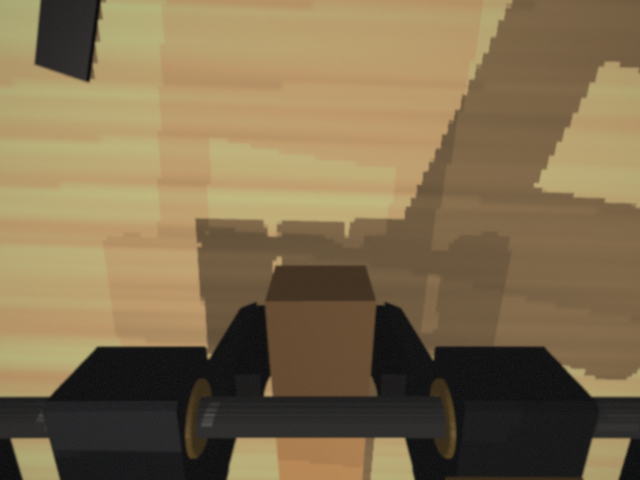

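The side view shows the wedge held level, thin end at crop (292,355), facing the gate squarely and just short of it. Now shift 7 mm left and lower it to the bench.

```bash
python3 -m creep '{"hand":[2,2,2,2,2,2,2,2,2,2],"travel":[[0,0.4,0.4],[0,0.3,0.5],[0,0,0.5],[0,0,0.4],[0,0,0.2],[0,0,0.1],[0,0,0.1],[0,0,0],[0,0,0],[0,0,0]],"roll":[0,0,0,0,0,0,0,0,0,0]}'
python3 - <<'E'
from workcell import arm
import numpy as np
a=[]
for i in range(4):
    arm.read_camera("side"); s=arm.get_state(); a.append([*s["eef_pos"],*s["ft_force"]])
print(np.round(a,1), np.mean(a,0).round(2))
E
```

```text
time: 11.33
eef_pos: [494.3, 60.8, 10.5]
tcp_rot: [-180.0, 0.0, -178.0]
ft_force: [-0.0, -0.3, -1.0]
grip_width: 36.0
[[ 4.943e+02  6.080e+01  1.050e+01  5.000e-01  1.100e+00 -1.200e+00]
 [ 4.943e+02  6.080e+01  1.050e+01  7.000e-01  1.000e+00 -3.000e-01]
 [ 4.943e+02  6.080e+01  1.050e+01 -7.000e-01 -1.000e-01 -1.100e+00]
 [ 4.942e+02  6.080e+01  1.040e+01 -3.000e-01  1.000e-01 -1.400e+00]] [ 4.9427e+02  6.0820e+01  1.0470e+01  6.0000e-02  5.3000e-01 -9.8000e-01]
```

```bash
python3 -m creep '{"hand":[2,2,2,2,2,2,2,2,2,2],"travel":[[0,0,0.2],[0,0,0.2],[0,0,0.1],[0,0,0.05],[0,0,0.05],[0,0,0],[0,0,0],[0,0,0],[0,0,0],[0,0,0]],"roll":[0,0,0,0,0,0,0,0,0,0]}'
python3 - <<'E'
from workcell import arm
import numpy as np
a=[]
for i in range(3):
    arm.read_camera("side"); s=arm.get_state(); a.append([*s["eef_pos"],*s["ft_force"]])
print(np.mean(a,0).round(2))
E
```

```text
time: 12.37
eef_pos: [494.1, 60.9, 4.4]
tcp_rot: [-180.0, -0.0, -178.0]
ft_force: [-1.9, 0.2, 2.7]
grip_width: 35.8
[ 4.9405e+02  6.0860e+01  4.3700e+00 -1.7300e+00 -1.0000e-02  3.4900e+00]
```

```bash
python3 -m creep '{"hand":[2,2,2,2,2,2,2,2,2,2],"travel":[[-0.3,0,0],[-0.6,0,0],[-0.6,0,0],[-0.6,0,0],[-0.6,0,0],[-0.6,0,0],[-0.4,0,0],[-0.3,0,0],[-0.1,0,0],[-0.1,0,0]],"roll":[0,0,0,0,0,0,0,0,0,0]}'
python3 - <<'E'
from workcell import arm
import numpy as np,cv2
c=arm.read_camera("side")["color"][...,::-1]
cv2.imwrite("pics/s5.png",cv2.resize(c[150:250,300:450],None,fx=5,fy=5,interpolation=cv2.INTER_CUBIC))
s=arm.get_state();print(s["eef_pos"],s["ft_force"])
E
```

```text
time: 13.35
eef_pos: [535.9, 62.3, 4.4]
tcp_rot: [-180.0, -0.1, -178.0]
ft_force: [-4.3, -0.3, 7.1]
grip_width: 35.5
[536.14737565  62.32257099   4.37364553] [-3.60984708  0.6231062   5.26600308]
```

View pics/s5.png

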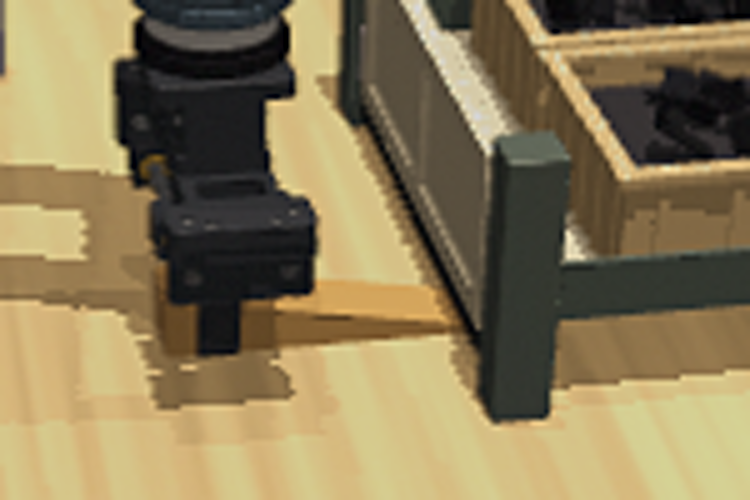

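The wedge's thin end is now under the gate at crop (465,322), square to it. Free-sliding force is about 4 N. Creeping on.

```bash
python3 -m creep '{"hand":[2,2,2,2,2,2,2,2,2,2],"travel":[[-0.1,0,-0.02],[-0.1,0,0],[-0.1,0,0],[-0.1,0,0],[-0.1,0,0],[-0.1,0,0],[-0.1,0,0],[-0.1,0,0],[0,0,0],[0,0,0]],"roll":[0,0,0,0,0,0,0,0,0,0]}'
```

```text
time: 14.23
eef_pos: [544.2, 62.6, 4.4]
tcp_rot: [180.0, 0.0, -178.0]
ft_force: [1.1, -0.2, -0.4]
grip_width: 35.8
```

```bash
python3 -m creep '{"hand":[2,2,2,2,2,2,2,2,2,2],"travel":[[-0.1,0,0],[-0.1,0,0],[-0.1,0,0],[-0.1,0,0],[-0.05,0,0],[0,0,0],[0,0,0],[0,0,0],[0,0,0],[0,0,0]],"roll":[0,0,0,0,0,0,0,0,0,0]}'
```

```text
time: 15.07
eef_pos: [548.5, 62.8, 4.5]
tcp_rot: [180.0, -0.0, -178.0]
ft_force: [0.7, 0.4, -0.9]
grip_width: 36.0
```

```bash
python3 -m creep '{"hand":[2,2,2,2,2,2,2,2,2,2],"travel":[[-0.1,0,0.01],[-0.1,0,0],[-0.1,0,0],[-0.1,0,0],[0,0,0],[0,0,0],[0,0,0],[0,0,0],[0,0,0],[0,0,0]],"roll":[0,0,0,0,0,0,0,0,0,0]}'
```

```text
time: 15.9
eef_pos: [552.6, 62.9, 4.4]
tcp_rot: [180.0, 0.0, -178.0]
ft_force: [-0.0, -0.1, -0.3]
grip_width: 35.5
```

```bash
python3 -m creep '{"hand":[2,2,2,2,2,2,2,2,2,2],"travel":[[-0.1,0,0],[-0.1,0,0],[-0.1,0,0],[0,0,0],[0,0,0],[0,0,0],[0,0,0],[0,0,0],[0,0,0],[0,0,0]],"roll":[0,0,0,0,0,0,0,0,0,0]}'
```

```text
time: 16.73
eef_pos: [555.6, 63.0, 4.4]
tcp_rot: [180.0, 0.0, -178.0]
ft_force: [0.1, -0.1, -0.6]
grip_width: 35.9
```

```bash
python3 -m creep '{"hand":[2,2,2,2,2,2,2,2,2,2],"travel":[[-0.1,0,0],[-0.1,0,0],[-0.1,0,0],[0,0,0],[0,0,0],[0,0,0],[0,0,0],[0,0,0],[0,0,0],[0,0,0]],"roll":[0,0,0,0,0,0,0,0,0,0]}'
```

```text
time: 17.57
eef_pos: [558.6, 63.2, 4.4]
tcp_rot: [-180.0, -0.0, -178.0]
ft_force: [-0.5, 0.1, -1.2]
grip_width: 35.6
```

```bash
python3 -m creep '{"hand":[2,2,2,2,2,2,2,2,2,2],"travel":[[-0.1,0,0],[-0.1,0,0],[-0.05,0,0],[0,0,0],[0,0,0],[0,0,0],[0,0,0],[0,0,0],[0,0,0],[0,0,0]],"roll":[0,0,0,0,0,0,0,0,0,0]}'
```

```text
time: 18.4
eef_pos: [561.1, 63.2, 4.4]
tcp_rot: [-180.0, 0.0, -178.0]
ft_force: [0.5, -0.1, -0.9]
grip_width: 35.6
```

```bash
python3 -m creep '{"hand":[2,2,2,2,2,2,2,2,2,2],"travel":[[-0.1,0,0],[-0.1,0,0],[-0.05,0,0],[0,0,0],[0,0,0],[0,0,0],[0,0,0],[0,0,0],[0,0,0],[0,0,0]],"roll":[0,0,0,0,0,0,0,0,0,0]}'
```

```text
time: 19.23
eef_pos: [563.6, 63.3, 4.4]
tcp_rot: [-180.0, -0.0, -178.0]
ft_force: [0.8, -0.9, -0.7]
grip_width: 35.7
```

```bash
python3 -m creep '{"hand":[2,2,2,2,2,2,2,2,2,2],"travel":[[-0.1,0,0],[-0.1,0,0],[0,0,0],[0,0,0],[0,0,0],[0,0,0],[0,0,0],[0,0,0],[0,0,0],[0,0,0]],"roll":[0,0,0,0,0,0,0,0,0,0]}'
```

```text
time: 20.07
eef_pos: [565.6, 63.4, 4.4]
tcp_rot: [-180.0, -0.0, -178.0]
ft_force: [0.4, 0.2, -0.5]
grip_width: 35.8
```

```bash
python3 -m creep '{"hand":[2,2,2,2,2,2,2,2,2,2],"travel":[[-0.1,0,0],[-0.1,0,0],[-0.05,0,0],[0,0,0],[0,0,0],[0,0,0],[0,0,0],[0,0,0],[0,0,0],[0,0,0]],"roll":[0,0,0,0,0,0,0,0,0,0]}'
```

```text
time: 20.9
eef_pos: [568.1, 63.5, 4.4]
tcp_rot: [180.0, -0.0, -178.0]
ft_force: [0.1, -1.4, -1.1]
grip_width: 35.8
```

```bash
python3 -m creep '{"hand":[2,2,2,2,2,2,2,2,2,2],"travel":[[-0.1,0,0],[-0.1,0,0],[0,0,0],[0,0,0],[0,0,0],[0,0,0],[0,0,0],[0,0,0],[0,0,0],[0,0,0]],"roll":[0,0,0,0,0,0,0,0,0,0]}'
```

```text
time: 21.73
eef_pos: [570.1, 63.5, 4.4]
tcp_rot: [-180.0, 0.0, -178.0]
ft_force: [0.8, 0.1, -0.5]
grip_width: 35.6
```

```bash
python3 - <<'E'
from workcell import arm
import numpy as np,cv2
c=arm.read_camera("side")["color"][...,::-1]
cv2.imwrite("pics/s6.png",cv2.resize(c[150:250,300:450],None,fx=5,fy=5,interpolation=cv2.INTER_CUBIC))
E
```

```text
(no output)
```

View pics/s6.png

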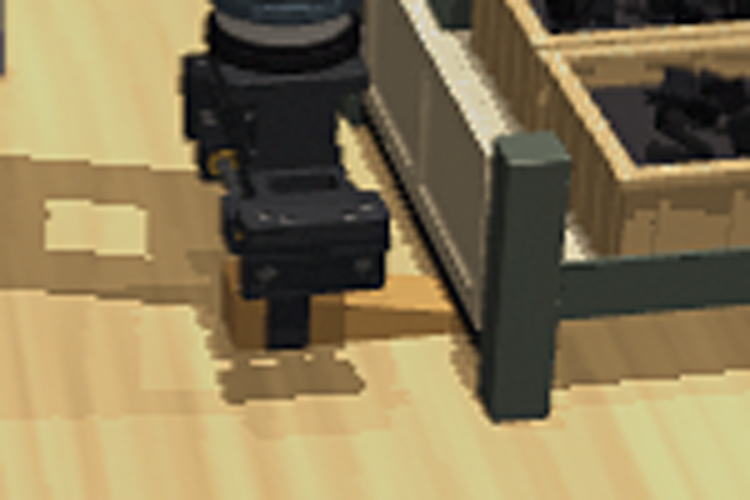

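The wedge is well under the strip, still square, and not bearing yet.

```bash
python3 -m creep '{"hand":[2,2,2,2,2,2,2,2,2,2],"travel":[[-0.1,0,0],[-0.1,0,0],[0,0,0],[0,0,0],[0,0,0],[0,0,0],[0,0,0],[0,0,0],[0,0,0],[0,0,0]],"roll":[0,0,0,0,0,0,0,0,0,0]}'
```

```text
time: 22.62
eef_pos: [572.0, 63.6, 4.4]
tcp_rot: [-180.0, -0.0, -178.0]
ft_force: [-1.5, -0.6, 1.1]
grip_width: 36.0
```

```bash
python3 -m creep '{"hand":[2,2,2,2,2,2,2,2,2,2],"travel":[[-0.1,0,0],[-0.1,0,0],[0,0,0],[0,0,0],[0,0,0],[0,0,0],[0,0,0],[0,0,0],[0,0,0],[0,0,0]],"roll":[0,0,0,0,0,0,0,0,0,0]}'
```

```text
time: 23.45
eef_pos: [573.8, 63.7, 4.4]
tcp_rot: [180.0, -0.0, -178.0]
ft_force: [-6.1, -0.8, 3.7]
grip_width: 36.0
```

```bash
python3 -m creep '{"hand":[2,2,2,2,2,2,2,2,2,2],"travel":[[-0.1,0,0],[0,0,0],[0,0,0],[0,0,0],[0,0,0],[0,0,0],[0,0,0],[0,0,0],[0,0,0],[0,0,0]],"roll":[0,0,0,0,0,0,0,0,0,0]}'
python3 - <<'E'
from workcell import arm
import numpy as np
a=[]
for i in range(6):
    arm.read_camera("top"); s=arm.get_state(); a.append([*s["eef_pos"],*s["ft_force"]])
print(np.mean(a,0).round(2))
E
```

```text
time: 24.28
eef_pos: [574.5, 63.7, 4.4]
tcp_rot: [180.0, -0.1, -178.0]
ft_force: [-6.6, -0.6, 5.1]
grip_width: 35.7
[ 5.745e+02  6.375e+01  4.390e+00 -6.120e+00 -2.200e-01  5.530e+00]
```

Part of this force comes from the gripper pressing down on the bench. I'll relieve that so the level force is clean.

```bash
python3 -m creep '{"hand":[2,2,2,2,2,2,2,2,2,2],"travel":[[-0.05,0,-0.03],[-0.05,0,0],[0,0,0],[0,0,0],[0,0,0],[0,0,0],[0,0,0],[0,0,0],[0,0,0],[0,0,0]],"roll":[0,0,0,0,0,0,0,0,0,0]}'
python3 - <<'E'
from workcell import arm
import numpy as np
a=[]
for i in range(6):
    arm.read_camera("top"); s=arm.get_state(); a.append([*s["eef_pos"],*s["ft_force"]])
print(np.mean(a,0).round(2))
E
```

```text
time: 25.42
eef_pos: [575.1, 63.8, 4.4]
tcp_rot: [180.0, -0.1, -178.0]
ft_force: [-7.0, -1.2, 4.4]
grip_width: 35.7
[ 5.7505e+02  6.3800e+01  4.3900e+00 -7.1700e+00 -4.6000e-01  4.6600e+00]
```

```bash
python3 -m creep '{"hand":[2,2,2,2,2,2,2,2,2,2],"travel":[[-0.05,0,-0.04],[-0.05,0,-0.03],[-0.05,0,0],[0,0,0],[0,0,0],[0,0,0],[0,0,0],[0,0,0],[0,0,0],[0,0,0]],"roll":[0,0,0,0,0,0,0,0,0,0]}'
python3 - <<'E'
from workcell import arm
import numpy as np
a=[]
for i in range(6):
    arm.read_camera("top"); s=arm.get_state(); a.append([*s["eef_pos"],*s["ft_force"]])
print(np.mean(a,0).round(2))
E
```

```text
time: 26.55
eef_pos: [576.4, 63.9, 4.5]
tcp_rot: [180.0, -0.1, -178.0]
ft_force: [-4.8, -0.2, -1.4]
grip_width: 35.8
[ 5.7643e+02  6.3910e+01  4.4600e+00 -5.0800e+00 -1.2000e-01 -1.4900e+00]
```

```bash
python3 -m creep '{"hand":[2,2,2,2,2,2,2,2,2,2],"travel":[[-0.05,0,0],[-0.05,0,0],[-0.05,0,0],[0,0,0],[0,0,0],[0,0,0],[0,0,0],[0,0,0],[0,0,0],[0,0,0]],"roll":[0,0,0,0,0,0,0,0,0,0]}'
python3 - <<'E'
from workcell import arm
import numpy as np
a=[]
for i in range(6):
    arm.read_camera("top"); s=arm.get_state(); a.append([*s["eef_pos"],*s["ft_force"]])
print(np.mean(a,0).round(2))
E
```

```text
time: 27.68
eef_pos: [577.3, 64.0, 4.4]
tcp_rot: [180.0, -0.2, -178.0]
ft_force: [-7.3, -0.6, 0.5]
grip_width: 35.8
[577.26  63.96   4.41  -7.67  -0.59   0.8 ]
```

The rate of about 3 N/mm matches the strip model. Around 1.7 mm more is needed.

```bash
python3 -m creep '{"hand":[2,2,2,2,2,2,2,2,2,2],"travel":[[-0.05,0,-0.02],[-0.05,0,-0.01],[-0.05,0,0],[-0.05,0,0],[0,0,0],[0,0,0],[0,0,0],[0,0,0],[0,0,0],[0,0,0]],"roll":[0,0,0,0,0,0,0,0,0,0]}'
python3 - <<'E'
from workcell import arm
import numpy as np
a=[]
for i in range(6):
    arm.read_camera("top"); s=arm.get_state(); a.append([*s["eef_pos"],*s["ft_force"]])
print(np.mean(a,0).round(2))
E
```

```text
time: 28.82
eef_pos: [578.5, 64.1, 4.4]
tcp_rot: [180.0, -0.3, -178.0]
ft_force: [-9.6, -0.8, 1.6]
grip_width: 35.9
[578.46  64.07   4.41  -9.88  -0.91   1.72]
```

```bash
python3 -m creep '{"hand":[2,2,2,2,2,2,2,2,2,2],"travel":[[-0.05,0,-0.02],[-0.05,0,-0.01],[-0.05,0,0],[-0.05,0,0],[0,0,0],[0,0,0],[0,0,0],[0,0,0],[0,0,0],[0,0,0]],"roll":[0,0,0,0,0,0,0,0,0,0]}'
python3 - <<'E'
from workcell import arm
import numpy as np
a=[]
for i in range(6):
    arm.read_camera("top"); s=arm.get_state(); a.append([*s["eef_pos"],*s["ft_force"]])
print(np.mean(a,0).round(2))
E
```

```text
time: 29.95
eef_pos: [579.7, 64.2, 4.4]
tcp_rot: [180.0, -0.4, -178.0]
ft_force: [-11.9, -0.9, 1.5]
grip_width: 35.6
[579.63  64.19   4.4  -11.99  -1.1    2.39]
```

```bash
python3 -m creep '{"hand":[2,2,2,2,2,2,2,2,2,2],"travel":[[-0.05,0,-0.02],[-0.05,0,0],[0,0,0],[0,0,0],[0,0,0],[0,0,0],[0,0,0],[0,0,0],[0,0,0],[0,0,0]],"roll":[0,0,0,0,0,0,0,0,0,0]}'
python3 - <<'E'
from workcell import arm
import numpy as np
a=[]
for i in range(6):
    arm.read_camera("top"); s=arm.get_state(); a.append([*s["eef_pos"],*s["ft_force"]])
print(np.mean(a,0).round(2))
E
```

```text
time: 31.08
eef_pos: [580.2, 64.2, 4.4]
tcp_rot: [180.0, -0.5, -178.0]
ft_force: [-12.4, -2.4, 1.4]
grip_width: 35.8
[580.25  64.25   4.4  -12.5   -0.99   1.94]
```

```bash
python3 -m creep '{"hand":[2,2,2,2,2,4.5,5.5,6,6,6],"travel":[[-0.05,0,-0.01],[-0.02,0,0],[0,0,0],[0,0,0],[0,0,0],[0,0,0],[0,0,0],[0,0,0],[0,0,0],[0,0,0]],"roll":[0,0,0,0,0,0,0,0,0,0]}'
```

```text
time: 32.22
eef_pos: [585.7, 64.0, 6.8]
tcp_rot: [-180.0, 0.1, -178.0]
ft_force: [-0.4, 0.4, -0.6]
grip_width: 60.2
```

```bash
python3 -m creep '{"hand":[6,6,6,6,6,6,6,6,6,6],"travel":[[0,0,-1],[0,0,-2],[0,0,-2],[2,0,-2],[3,0,-2],[3,0,-2],[3,0,-2],[3,0,-2],[3,0,-2],[3,0,0]],"roll":[0,0,0,0,0,0,0,0,0,0]}'
python3 - <<'E'
from workcell import arm
import numpy as np,cv2
c=arm.read_camera("side")["color"][...,::-1]
cv2.imwrite("pics/s7.png",cv2.resize(c[150:250,300:450],None,fx=5,fy=5,interpolation=cv2.INTER_CUBIC))
cv2.imwrite("pics/s7f.png",c)
cv2.imwrite("pics/t7.png",arm.read_camera("top")["color"][...,::-1])
cv2.imwrite("pics/w7.png",arm.read_camera("wrist")["color"][...,::-1])
E
```

```text
time: 33.05
eef_pos: [386.1, 56.7, 180.5]
tcp_rot: [-179.9, 0.4, -178.0]
ft_force: [0.3, -0.2, 0.3]
grip_width: 59.9
```

View pics/s7.png

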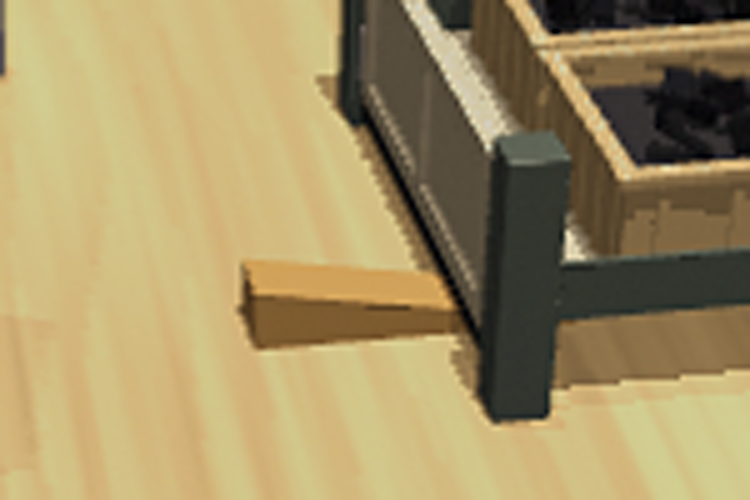

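View pics/t7.png

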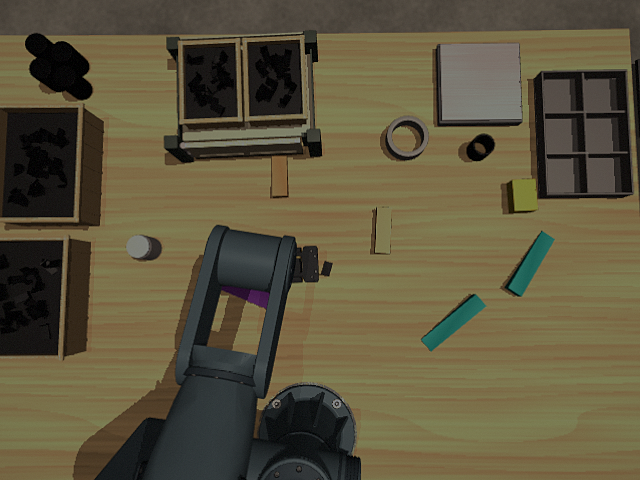

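View pics/w7.png

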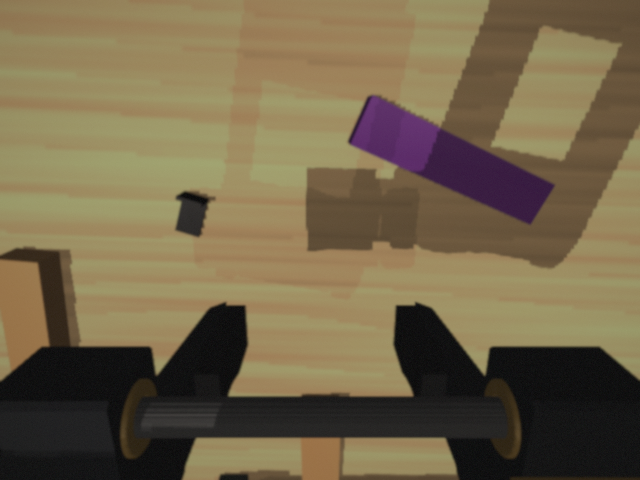

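The wedge sits flat and square under the far half of the gate. In the side crop its thick end is at (250,300) and it enters the strip at (465,320). The gate is shut and the bystanders have not moved. One numeric check for back-slip, then hand in.

```bash
python3 - <<'E'
from h import *
import pickle
T,S=pickle.load(open("cams.pkl","rb"))
ct=lambda p,f,ox,oy:(np.array(p)+.5)/f-.5+[ox,oy]
print([onz(S,ct(p,5,300,150),z)[0].round(1) for p,z in (((245,262),32),((256,295),32),((260,348),0))])
from workcell import arm
a=arm.read_camera("top")["color"][...,::-1]; s=arm.get_state(); print(s["time"],s["ft_force"])
cv2.imwrite("pics/t8.png",np.clip(cv2.resize(a[100:210,155:335],None,fx=4.4,fy=4.4,interpolation=cv2.INTER_CUBIC)*1.5,0,255).astype('uint8'))
E
```

```text
[array([552.1,  78. ,  32. ]), array([552.6,  44.8,  32. ]), array([555.5,  47.4,   0. ])]
33.25 [ 0.72244159 -0.21173337 -0.44666173]
```

View pics/t8.png

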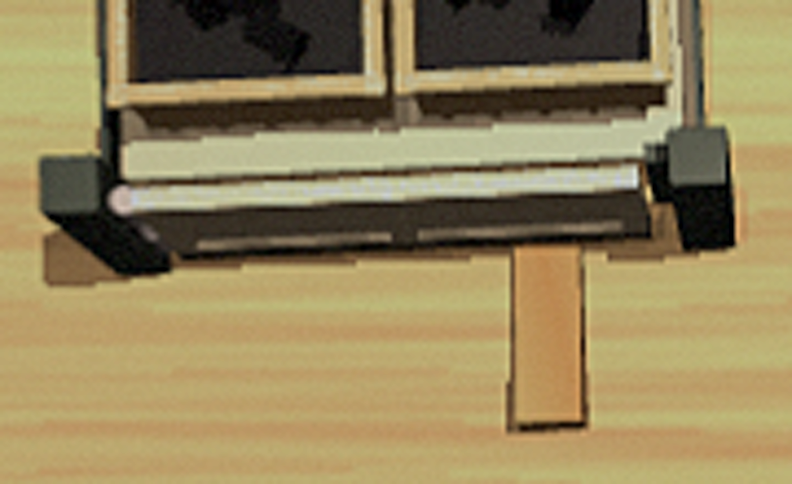

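The thick end is at x ≈ 553, against 554 at release, so there was no back-slip. The gate is still shut and the wedge square to it.

```bash
python3 -c "
from workcell import arm
print(arm.close_job())"
```

```text
the job is handed in; nothing more can be done
None
```

The gate is shut and the plain wooden wedge is jammed under the half away from the hinge; I handed the job in at about 33 s of the 64 s allowed.

- **Gate:** I pushed it against its stop with about 15 N, and the last top picture shows it still shut.
- **Jam:** I slid the wedge in thin end first, about 70 mm past the middle of the gate. The last level push I measured was 12.5 N, of which I estimate about 1 N was sliding friction. I then added 0.7 mm of commanded push before letting go and took no force reading after it. By the slope I measured, I estimate 13–14 N. The load on the rubber strip is inferred at roughly 8–9 N; I did not measure it directly.
- **Last checks:** After release the wedge sat flat and square. Its thick end was at x ≈ 553 mm, against 554 expected, so it had not slipped back within camera accuracy. The bystanders looked unmoved, except that the arm hid part of the purple wedge in the last top view. The gripper was clear, with force readings near zero.
- **Disagreement:** The bay's yaw came out as 2.3° from the posts and 1.6° from the gate's top edge. I used 2.0°.

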